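# Push a sample can in through the dust flap

### The job

With the fingertips, gently push the blue-lidded sample can along the deck and in through the yellow gravity flap of the receiving box, far enough that it slides down the chute behind the flap to the end wall, and draw the fingers back out so that the flap swings shut behind it. Keep the can upright and sliding on the deck until it is through: it is not to be gripped or lifted. Leave the red-lidded can and everything else on the table where they are.

Things in the scene. Friction and masses are not known exactly. Their poses are not given: they have to be found in the camera images.
- box: Receiving box fixed to the table. Origin: on the table, straight below the flap's axle, in the middle of the mouth. +x is the direction in which cans are pushed in (to the robot's left and away from it), +y to the left of that, z up. Its flat aluminium deck, 220 mm wide, 75 mm above the table, runs from x = -200 to +20 mm, where the chute begins; from x = -22 mm on it is polished and slick.
- mouth (a point): Middle of the mouth on the deck: box frame (0, 0, 75 mm), axes as the box. White cheeks with inner faces at y = +-53 mm stand from x = -22 to +136 mm, tops 147 mm above the table. In front, blue funnel rails 20 mm high go from y = +-106 mm at x = -68 mm to y = +-55 mm at x = -23 mm; lips 10 mm high edge the deck before that.
- axle (a point): Middle of the fixed steel axle, 6 mm thick, that crosses the mouth along y and carries the flap: box frame (0, 0, 137 mm), 62 mm above the deck. To reach a few millimetres past the flap, fingers must pass below it: lean them forward some 20 to 30 degrees. A clear hood covers the chute from x = +50 mm on, top 150 mm above the table.
- bay (a point): Where the can's centre comes to rest: box frame (102, 0, 46 mm), at the foot of the chute. The chute is polished steel between the cheeks, falling 30 degrees from the deck's end (x = +20 mm) to the end wall (x = +132 mm, 100 mm high). A can tips onto it and slides down by itself once its centre is pushed beyond the deck's end.
- flap (a joint): Angle (rad) of the yellow flap: plate 100 mm wide, 58 high, 3 thick, 45 g, hung from the axle, in the plane x = 0 of the box when shut, its lower edge 4 mm above the deck. 0 = hanging shut; grows as the lower edge swings inward and up (box +x), to 1.45. Never swings outward. Falls shut by its weight in under a second; rests on whatever is under it. Slick; opens with under 1 N.
- can_blue_mid (a point): The can to push in: upright steel can with a blue lid, 50 mm diameter, 32 mm high, about 160 g. The point is its centre, 16 mm above its underside. It starts on the deck outside the mouth, left or right of the middle.
- can_red_mid (a point): Same can with a red lid, standing on the deck on the other side of the middle, about 90 mm away; the point is its centre. To be left alone.
- bowl: Green bowl, 90 mm wide, 45 mm high, on the table to the robot's right. Origin: centre of its underside. Leave alone.
- hammer: Hammer with a wooden handle, 260 mm long along its x (head at +x, 70 mm wide), 26 mm high, lying on the table to the right. Origin: middle of its length, on the table. Leave alone.
- tray: Open black tray 160 x 110 x 50 mm on the table at the left. Origin: centre of its underside. Leave alone.
- die: Steel die ring, 70 mm outside, 30 mm high, on the table at the left. Origin: centre of its underside. Leave alone.
- brush: Brush 200 mm long along its x (bristles at +x), 42 mm wide, 20 mm high, lying on the table at the left. Origin: middle of its length, on the table. Leave alone.
Things that resemble listed ones, but are neither listed nor needed, are in the scene too. What is shaped like the part that bears can_blue_mid but pink or purple is not meant.

How it is judged:
On the way, in this order (a step that is already met when the one before it is completed fails the run):
1. the can has pushed the flap open and stands under it (value of joint flap above 0.4 rad and x of can_blue_mid in the frame of box between -0.025 and 0.03 m and z of can_blue_mid in the frame of box above 0.08 m), for 0.02 s.
2. the can is past the flap, at the foot of the chute (x of can_blue_mid in the frame of box between 0.08 and 0.13 m and y of can_blue_mid in the frame of box between -0.045 and 0.045 m and z of can_blue_mid in the frame of box below 0.065 m), for 0.1 s.
At the end, for the whole second after the job is handed in: The blue-lidded can rests at the foot of the chute, its centre 80 to 130 mm past the flap plane and under 65 mm above the table, still; the flap hangs shut (under 0.06 rad) (all of step 2 and value of joint flap below 0.06 rad and linear speed of can_blue below 0.01 m/s); the robot touches nothing.
It fails at once if the blue-lidded can is lifted off the deck (over 12 mm), or tipped by more than 0.35 rad while still outside the flap (z of can_blue_mid in the frame of box above 0.103 m or (angle between can_blue_mid's own z axis and vertical above 0.35 rad and x of can_blue_mid in the frame of box below 0 m)).
It fails at once if the blue-lidded can is gripped or pushed harshly (over 18 N) (contact force between the fingers and can_blue above 18 N).
It fails at once if the red-lidded can is moved more than 15 mm (distance of can_red_mid from where it was at the start of the episode above 0.015 m).
It fails at once if the bowl, hammer, tray, die ring or brush is moved more than 30 mm (distance of any of bowl, hammer, tray, die, brush from where it was at the start of the episode above 0.03 m).
It also fails if it takes over 35 s, if anything falls off the work surface, if the arm or the gripper's body presses on something with over 40 N, if the wrist force passes 120 N, or if a joint passes its speed limit or range.

### The arm

A 7-joint arm with a two-finger parallel gripper is mounted at the origin on the work surface. World frame = base frame: x ahead of the robot, y to its left, z up, the work surface at z = 0. Lengths are in m, angles in rad, forces in N, time in s.
With the tool pointing down it reaches from about 0.4 to 0.85 m from the base axis. Payload 10.4 kg.
Tool frame: the origin (TCP) lies at the very end of the fingers, on their centre line; the grasp point (between the pads) lies 19 mm behind it (manip.grip_depth is the distance from the TCP to the grasp point, in m); z points along the fingers, x is the direction in which the jaws open and shut, and the axes are right-handed (so a half turn about z gives the same grasp; the last joint's range is limited). The gripper opens to 85 mm and grips with 20 to 120 N. Pads are 22 mm wide; open, the fingers measure 114 mm over their backs; the gripper's body (76 mm by 85 mm) begins 54 mm behind the grasp point. The pads swing forward as they close: fully open they stand 13 mm farther back than shut.
Start: joints at [-0.023, 0.332, -0.065, 1.46, 0.022, 1.35, -0.088], TCP at [0.625, 0, 0.231] pointing down, gripper open.
Joint ranges: [-2.6, 2.6], [-0.5, 2.12], [-1.47, 1.34], [0.16, 2.42], [-1.27, 4.41], [0.06, 2.06], [-2.6, 2.6]. Speed limits (rad/s): [2.22, 2.22, 2.79, 2.79, 3.14, 3.14, 3.14].

### API

Orientations are given as a unit quaternion [x, y, z, w].
In Python, from workcell import manip, cams gives the robot as it stands. The module is installed in compiled form; this text tells all that it offers.
- The arm moves only by the tool move_arm, never from a script. Its arguments are lists of equal length, an entry for each row: "claw": the opening, from 0 (shut) to 1 (fully open); "dp": the shift along the tool's x, y, z as a fraction of full scale, a list of three; "turn": the turn, a rotation vector about the tool's x, y, z as a fraction of full scale, a list of three. A call has 1 to 8 rows; each row shifts and turns the commanded pose from where the row before left it, along the tool's axes as they then stand; what a row does not reach is not made up. Full scale, the value 1, is 200 mm for a shift and 45 degrees for a turn. A row lasts 1/12 s, in which the tool goes at most 41.7 mm and 7.16 degrees, less where a joint would pass 70% of its speed; a pose out of reach is approached as far as the arm can. A call with a number of a shift or a turn outside -1 to 1 is refused whole. A call with a gripper value outside its range is refused whole. The fingers move at their own pace and stop on an object; "grip_force" is the grip in N (left out, the last holds). Time passes only in rows, so rows that do not move let the fingers close. It gives the time, the measured TCP pose, the force and the opening at its end, in the units of the state.
- manip.get_obs(): the state, without advancing time (a new reading comes with each control period).
- cams.camera(name): name is "scene" or "side" or "wrist"; returns the picture (420x560x3 uint8, red, green, blue); there is no depth.
- cams.camera_info(name): a dict with "fx", "fy", "cx", "cy" (pixels), "pose" (4x4, takes a point from camera to world coordinates); the wrist camera has in their place "tool_from_camera" (4x4, takes a point from camera to tool coordinates, whose origin is the TCP and whose axes are the tool frame's). Camera axes: x right, y down, z forward; pixel columns grow to the right and rows downward; lengths in m; the calibration is good to about 2 mm. A picture is of the moment at which its call begins: read the wrist's pose just before it. camera_info takes no time and is no camera call.
- manip.hand_in(): hands the job in, once; it reports no verdict.
The state is a dict: "clock": time; "joint_pos": joint angles; "joint_velocities": joint speeds; "tau": joint torques, N m; "position": TCP position; "ee_rot": TCP orientation; "ft_force": force on the tool from outside, world axes, zero at the start; "torque": the same for the moment, N m; "grip_width": opening from 0.0 (shut) to 1.0 (fully open).
Only numpy, scipy, OpenCV 4.12 (cv2) and the standard library are available. Lean on these libraries where they do the work, as an engineer would, in place of code of your own. Each camera call takes 0.05 s, during which the arm holds its last target.

## Working session

There is one attempt and no reset: what is moved stays moved. The work goes in short steps, Python scripts to look and compute and a tool call to move; the robot and the scene stay as the last step left them, time stands still between calls to the robot, and variables do not carry over. Pictures are saved under pics/ and viewed, and the job is handed in when it is done.

Besides the shell and the picture viewer there is one more tool, called as name(argument=value, ...) on one line, values as JSON. move_arm: Moves the arm, as the interface text tells. Shift numbers are shares of 200 mm and turn numbers shares of 45 degrees, none past 1 either way. Its arguments: {"type":"object","properties":{"claw":{"type":"array","items":{"type":"number"}},"dp":{"type":"array","items":{"type":"array","items":{"type":"number"}}},"turn":{"type":"array","items":{"type":"array","items":{"type":"number"}}},"grip_force":{"type":"number"}},"required":["claw","dp","turn"]}

```bash
mkdir -p pics; python3 - <<'E'
from workcell import manip, cams
import cv2, numpy as np
o=manip.get_obs(); print(o['clock'],o['position'],o['ee_rot'],o['ft_force'],o['grip_width'])
for n in ['scene','side','wrist']:
    im=cams.camera(n); cv2.imwrite(f'pics/{n}0.png',im[:,:,::-1]); 
    i=cams.camera_info(n); print(n,{k:np.round(v,4).tolist() for k,v in i.items()})
E
```

```text
0.0 [ 6.24620081e-01 -4.36992600e-05  2.30512098e-01] [ 9.99999751e-01 -2.19152621e-06 -7.04510687e-04  3.70760464e-05] [0.20159712 0.4678268  0.57247539] 0.998889426573021
scene {'fx': 402.2783, 'fy': 402.2783, 'cx': 272.1642, 'cy': 209.5862, 'pose': [[0.8907, 0.3286, -0.3142, 0.9133], [0.4544, -0.6676, 0.5898, -0.5902], [-0.0159, -0.6681, -0.7439, 0.948], [0.0, 0.0, 0.0, 1.0]]}
side {'fx': 489.5846, 'fy': 489.5846, 'cx': 277.3621, 'cy': 214.684, 'pose': [[-0.9769, -0.1444, 0.1573, 0.3492], [-0.2124, 0.5809, -0.7858, 1.1252], [0.0221, -0.8011, -0.5981, 0.9085], [0.0, 0.0, 0.0, 1.0]]}
wrist {'fx': 305.2411, 'fy': 305.2411, 'cx': 278.1306, 'cy': 211.0294, 'tool_from_camera': [[1.0, 0.001, -0.0008, 0.0008], [-0.0008, 0.9638, 0.2665, -0.0677], [0.001, -0.2665, 0.9638, -0.1422], [0.0, 0.0, 0.0, 1.0]]}
```

View pics/scene0.png

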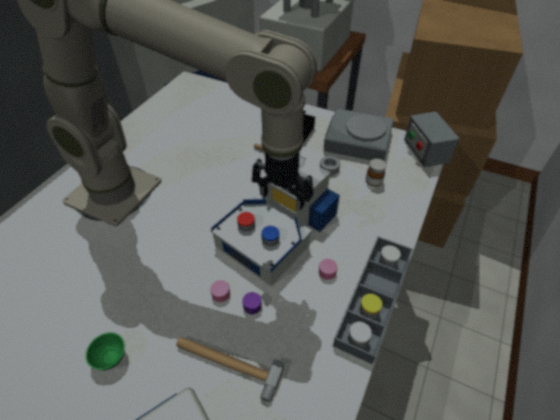

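View pics/side0.png

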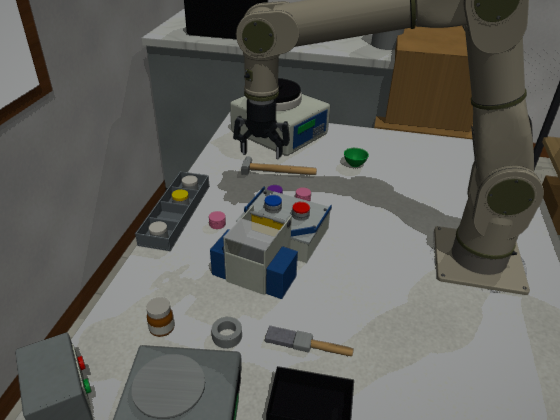

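View pics/wrist0.png

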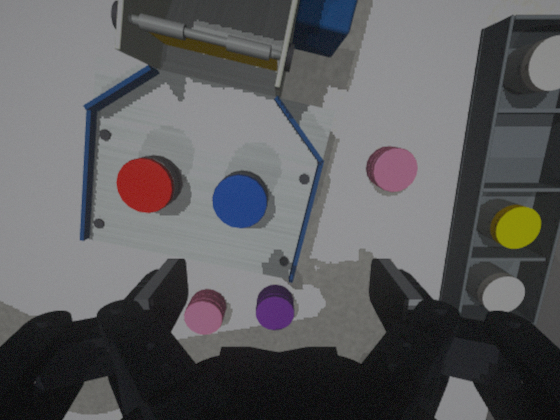

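The blue-lidded can is on the deck at wrist pixel (240,201), scene (271,235). The red one is at wrist (146,185). Lookalikes are purple (275,307), pink (205,312) and pink (392,169), all on the table and not wanted. Next is a close crop to check this and measure the box.

```bash
python3 - <<'E'
import cv2
im=cv2.imread('pics/wrist0.png')
cv2.imwrite('pics/crop1.png',cv2.resize(im[0:290,70:340],None,fx=2.06,fy=2.06,interpolation=cv2.INTER_CUBIC))
im=cv2.imread('pics/scene0.png')
cv2.imwrite('pics/crop2.png',cv2.resize(im[150:290,190:370],None,fx=4,fy=4,interpolation=cv2.INTER_CUBIC))
E
```

```text
(no output)
```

View pics/crop1.png

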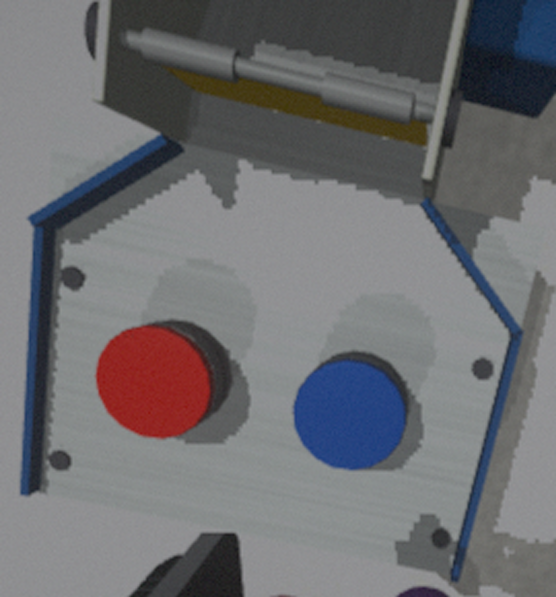

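View pics/crop2.png

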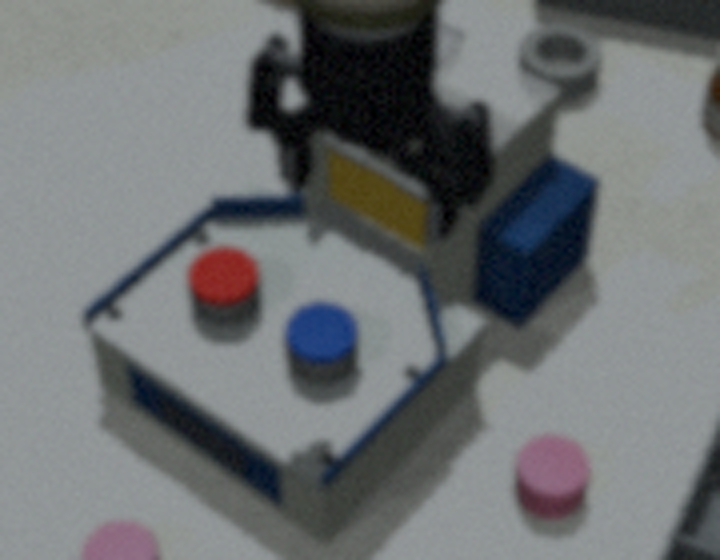

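```bash
cat > h.py <<'E'
import numpy as np, cv2
from scipy.spatial.transform import Rotation as R
from workcell import manip, cams
def wpose(o,info):
    T=np.eye(4);T[:3,:3]=R.from_quat(o['ee_rot']).as_matrix();T[:3,3]=o['position']
    return T@info['tool_from_camera']
def cast(info,P,uv,z):
    d=np.array([(uv[0]-info['cx'])/info['fx'],(uv[1]-info['cy'])/info['fy'],1]);d=P[:3,:3]@d
    c=P[:3,3]; return c+d*(z-c[2])/d[2]
def blob(im,lo,hi,amin=100):
    h=cv2.cvtColor(im,cv2.COLOR_RGB2HSV);m=cv2.inRange(h,lo,hi)
    n,l,s,c=cv2.connectedComponentsWithStats(m)
    return [(c[i].round(1).tolist(),s[i].tolist()) for i in range(1,n) if s[i,4]>amin]
E
python3 - <<'E'
from h import *
o=manip.get_obs();wi=cams.camera_info('wrist');P=wpose(o,wi)
im=cv2.imread('pics/wrist0.png')[:,:,::-1]
print('blue',blob(im,(105,150,100),(122,255,255),150));print('red',blob(im,(0,150,100),(8,255,255),150), blob(im,(172,150,100),(180,255,255),150))
pts=[((88,105.8),.095,(-68,106)),((321.5,160.2),.095,(-68,-106)),((150,67),.095,(-23,55)),((277.8,98.5),.095,(-23,-55)),((83,239),.085,(-200,106)),((291.8,280.6),.085,(-200,-106)),((277.8,86.4),.147,(-22,-55)),((118.5,48.5),.147,(-22,55))]
W=np.array([cast(wi,P,p,z)[:2] for p,z,b in pts]);B=np.array([b for _,_,b in pts])/1e3
wc,bc=W.mean(0),B.mean(0);H=(B-bc).T@(W-wc)
a=np.arctan2(H[0,1]-H[1,0],H[0,0]+H[1,1]);M=np.array([[np.cos(a),-np.sin(a)],[np.sin(a),np.cos(a)]]);t=wc-M@bc
print('yaw',np.degrees(a),'origin',t);print(((W-t)@M-B)*1e3)
si=cams.camera_info('scene')
for n,uv in [('blue',(240,201.5)),('red',(146,185))]:
    w=cast(wi,P,uv,.107);print(n,w,(w[:2]-t)@M*1e3)
ims=cv2.imread('pics/scene0.png')[:,:,::-1]
print('scene',blob(ims,(105,150,100),(122,255,255),60),blob(ims,(0,150,100),(8,255,255),60))
E
```

```text
blue [([338.1, 14.8], [323, 0, 30, 30, 469]), ([119.2, 85.3], [85, 66, 64, 42, 223]), ([239.2, 200.9], [213, 175, 53, 53, 2181])]
red [([143.9, 185.1], [117, 158, 55, 54, 2255])] []
yaw 77.46087038313371 origin [0.57695192 0.12812698]
[[ 0.62190904 -2.14649577]
 [-0.50703198  1.29395922]
 [-1.97000407 -0.09790049]
 [-2.91184968  0.20451484]
 [ 2.45284307  1.62668733]
 [ 3.33758297 -1.80589503]
 [-0.4510175   0.80867577]
 [-0.57243185  0.11645413]]
blue [0.59101848 0.00299728 0.107     ] [-119.09116174  -40.89749174]
red [0.50841486 0.01788944 0.107     ] [-122.48797546   42.96903739]
scene [([269.9, 232.7], [262, 227, 16, 12, 157])] [([245.4, 218.7], [238, 213, 16, 12, 153])]
```

```bash
cat >> h.py <<'E'
YAW=77.46;T0=np.array([0.57695,0.12813])
_a=np.radians(YAW);M=np.array([[np.cos(_a),-np.sin(_a)],[np.sin(_a),np.cos(_a)]])
def tobox(p): return np.r_[(np.array(p[:2])-T0)@M*1e3,p[2]*1e3]
def plan(bx,by,z,yaw,lean):
    """needed turn (tool, deg) and shift (in tool axes AFTER the turn, fraction)"""
    o=manip.get_obs();Rc=R.from_quat(o['ee_rot'])
    f=np.radians(YAW+yaw);fw=np.array([np.cos(f),np.sin(f),0]);l=np.radians(lean)
    zt=np.sin(l)*fw-np.cos(l)*np.array([0,0,1]);xt=np.array([np.sin(f),-np.cos(f),0]);yt=np.cross(zt,xt)
    Rt=R.from_matrix(np.c_[xt,yt,zt])
    rv=(Rc.inv()*Rt).as_rotvec(degrees=True)
    p=np.r_[T0+M@(np.array([bx,by])/1e3),z]
    d=p-o['position']
    print('t',o['clock'],'box now',tobox(o['position']).round(1),'F',np.round(o['ft_force'],2),'w',round(o['grip_width'],3))
    print('turn deg',rv.round(2),'frac',(rv/45).round(3),'| dp now-axes',(Rc.inv().apply(d)/.2).round(3),'| dp target-axes',(Rt.inv().apply(d)/.2).round(3), 'mm',np.linalg.norm(d)*1e3)
E
python3 -c "
from h import *
plan(-161,-58,.16,22,28)"
```

```text
t 0.15 box now [-114.7  -74.5  230.7] F [-0.65  0.57  1.62] w 1.0
turn deg [27.93 -2.25 -9.28] frac [ 0.621 -0.05  -0.206] | dp now-axes [-0.13   0.208  0.354] | dp target-axes [-0.163  0.328  0.226] mm 86.11616275791535
```

move_arm(claw=[0.3,0.3,0.3,0.3,0.3,0.3,0.3], dp=[[0,0,0],[0,0,0],[0,0,0],[0,0,0],[0,0,0],[0,0,0],[0,0,0]], turn=[[0,0,-0.106],[0,0,-0.106],[0.155,0,0],[0.155,0,0],[0.155,0,0],[0.155,0,0],[0,0,0]])

```text
clock: 0.73
position: [0.6244, -0.0063, 0.2281]
ee_rot: [0.967, 0.076, -0.022, -0.243]
ft_force: [0.2, -2.1, -1.4]
grip_width: 0.302
```

```bash
python3 -c "
from h import *
plan(-161,-58,.16,22,28)"
```

```text
t 0.7333 box now [-120.9  -75.5  228.1] F [ 0.2  -2.11 -1.39] w 0.302
turn deg [-0.2   0.04 -0.53] frac [-0.004  0.001 -0.012] | dp now-axes [-0.153  0.297  0.228] | dp target-axes [-0.156  0.295  0.229] mm 80.94851130229632
```

move_arm(claw=[0.3,0.3,0.3,0.3,0.3], dp=[[-0.05,0.1,0.07],[-0.05,0.1,0.07],[-0.055,0.095,0.09],[0,0,0],[0,0,0]], turn=[[0,0,-0.012],[0,0,0],[0,0,0],[0,0,0],[0,0,0]])

```text
clock: 1.15
position: [0.5993, -0.0353, 0.1624]
ee_rot: [0.967, 0.085, -0.02, -0.24]
ft_force: [0.1, -0.1, 0.4]
grip_width: 0.302
```

```bash
python3 - <<'E'
from h import *
plan(-161,-58,.09,22,28)
o=manip.get_obs();im=cams.camera('wrist');wi=cams.camera_info('wrist');P=wpose(o,wi)
cv2.imwrite('pics/w2.png',im[:,:,::-1])
for n,lo,hi in [('blue',(105,150,90),(122,255,255)),('red',(0,150,90),(8,255,255))]:
    for c,s in blob(im,lo,hi,400): print(n,c,s,tobox(cast(wi,P,c,.107)).round(1))
E
```

```text
t 1.15 box now [-154.7  -57.3  162.4] F [ 0.08 -0.07  0.36] w 0.302
turn deg [0.08 0.14 0.5 ] frac [0.002 0.003 0.011] | dp now-axes [-0.009  0.196  0.306] | dp target-axes [-0.008  0.197  0.305] mm 72.69376881294518
blue [409.0, 36.9] [382, 0, 55, 77, 2158] [ 57.9 -85.5 107. ]
blue [273.4, 214.4] [240, 182, 68, 66, 3504] [-121.1  -40.5  107. ]
red [164.6, 175.7] [132, 145, 67, 63, 3262] [-125.    44.2  107. ]
```

View pics/w2.png

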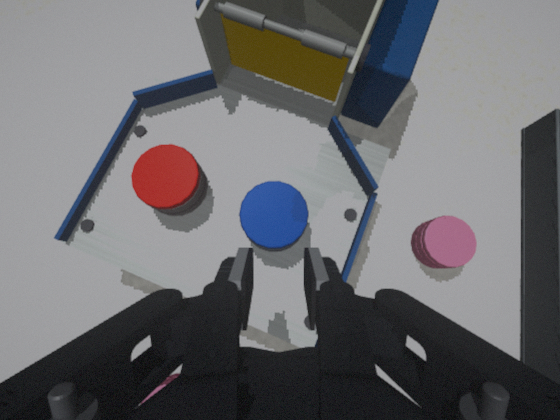

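move_arm(claw=[0.3,0.3,0.3,0.3,0.3,0.3], dp=[[-0.008,0.07,0.1],[0,0.06,0.1],[0,0.05,0.07],[0,0.02,0.04],[0,0,0],[0,0,0]], turn=[[0,0,0],[0,0,0],[0,0,0],[0,0,0],[0,0,0],[0,0,0]])

```text
clock: 1.7
position: [0.6007, -0.041, 0.0909]
ee_rot: [0.967, 0.086, -0.018, -0.24]
ft_force: [0.8, -0.2, 1.0]
grip_width: 0.302
```

```bash
python3 - <<'E'
from h import *
plan(-72,-22,.085,22,28)
E
```

```text
t 1.7 box now [-159.9  -59.9   90.9] F [ 0.8  -0.15  0.98] w 0.302
turn deg [ 0.1  -0.02  0.71] frac [ 0.002 -0.     0.016] | dp now-axes [-0.006 -0.409  0.25 ] | dp target-axes [-0.011 -0.409  0.251] mm 95.934277999274
```

move_arm(claw=[0.3,0.3,0.3,0.3,0.3,0.3,0.3,0.3], dp=[[0,0.012,0.022],[0,0,0],[0,-0.022,0.012],[0,-0.022,0.012],[0,-0.022,0.012],[0,-0.022,0.012],[0,-0.022,0.012],[0,0,0]], turn=[[0,0,0.016],[0,0,0],[0,0,0],[0,0,0],[0,0,0],[0,0,0],[0,0,0],[0,0,0]])

```text
clock: 2.37
position: [0.5955, -0.0156, 0.0844]
ee_rot: [0.967, 0.08, -0.021, -0.241]
ft_force: [0.0, 1.6, 0.5]
grip_width: 0.299
```

```bash
cat > look.py <<'E'
from h import *
import sys
a=[float(x) for x in sys.argv[2:]]
plan(*a)
o=manip.get_obs();im=cams.camera('wrist');wi=cams.camera_info('wrist');P=wpose(o,wi)
cv2.imwrite(f'pics/{sys.argv[1]}.png',im[:,:,::-1])
for n,lo,hi in [('blue',(105,150,90),(122,255,255)),('red',(0,150,90),(8,255,255))]:
    for c,s in blob(im,lo,hi,1000): print(n,c,s,tobox(cast(wi,P,c,.107)).round(1))
E
python3 look.py w3 -72 -22 .085 22 28
```

```text
t 2.3667 box now [-136.3  -49.3   84.4] F [0.04 1.55 0.52] w 0.299
turn deg [ 0.06  0.07 -0.02] frac [ 0.001  0.001 -0.   ] | dp now-axes [-0.006 -0.31   0.161] | dp target-axes [-0.006 -0.31   0.161] mm 69.82864771014813
blue [277.6, 199.2] [225, 148, 106, 103, 8415] [-109.9  -39.2  107. ]
red [101.1, 163.9] [49, 116, 105, 98, 7893] [-125.1   43.8  107. ]
```

View pics/w3.png

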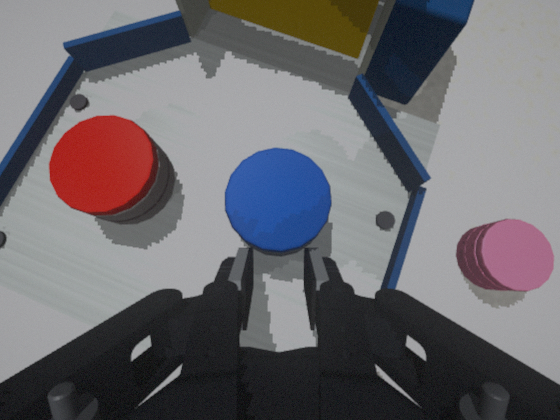

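The can is cradled between the fingertips at wrist pixel (278,199) and has moved to box (-110,-39). Red is unmoved at (-125,44). I'll keep pushing on the diagonal.

move_arm(claw=[0.3,0.3,0.3,0.3,0.3,0.3,0.3,0.3], dp=[[-0.001,-0.026,0.014],[-0.001,-0.026,0.014],[-0.001,-0.026,0.014],[-0.001,-0.026,0.014],[-0.001,-0.026,0.014],[-0.001,-0.026,0.014],[-0.001,-0.026,0.014],[0,0,0]], turn=[[0,0,0],[0,0,0],[0,0,0],[0,0,0],[0,0,0],[0,0,0],[0,0,0],[0,0,0]])

```text
clock: 3.08
position: [0.5872, 0.0252, 0.084]
ee_rot: [0.967, 0.08, -0.021, -0.241]
ft_force: [0.2, 0.8, -1.1]
grip_width: 0.298
```

```bash
python3 look.py w4 -68 -19 .085 22 28
```

```text
t 3.0833 box now [-98.3 -32.4  84. ] F [ 0.23  0.84 -1.14] w 0.298
turn deg [ 0.05  0.08 -0.02] frac [ 0.001  0.002 -0.   ] | dp now-axes [-0.005 -0.148  0.073] | dp target-axes [-0.005 -0.148  0.073] mm 33.102568520337314
blue [469.3, 38.9] [437, 0, 67, 84, 3549] [ 43.7 -81.6 107. ]
blue [278.1, 199.1] [226, 148, 106, 103, 8494] [-71.9 -22.5 107. ]
red [92.7, 252.4] [37, 198, 113, 110, 9745] [-124.7   43.6  107. ]
```

View pics/w4.png

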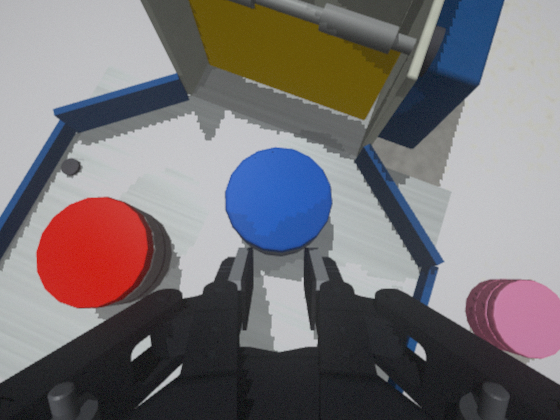

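The can tracks cleanly in the cradle and stands at (-72,-22). Red is still in place. Next is another 31 mm.

move_arm(claw=[0.3,0.3,0.3,0.3,0.3,0.3,0.3,0.3], dp=[[-0.001,-0.026,0.014],[-0.001,-0.026,0.014],[-0.001,-0.026,0.014],[-0.001,-0.026,0.013],[-0.001,-0.022,0.01],[0,-0.012,0.006],[0,0,0],[0,0,0]], turn=[[0,0,0],[0,0,0],[0,0,0],[0,0,0],[0,0,0],[0,0,0],[0,0,0],[0,0,0]])

```text
clock: 3.8
position: [0.5815, 0.054, 0.0843]
ee_rot: [0.967, 0.079, -0.02, -0.24]
ft_force: [-0.3, -0.4, 0.2]
grip_width: 0.297
```

```bash
python3 look.py w5 -88 -10 .085 0 28
```

```text
t 3.8 box now [-71.4 -20.6  84.3] F [-0.32 -0.36  0.23] w 0.297
turn deg [ 0.11 10.35 19.34] frac [0.002 0.23  0.43 ] | dp now-axes [-0.08   0.049 -0.03 ] | dp target-axes [-0.053  0.072 -0.042] mm 19.685752859909844
blue [484.6, 60.7] [450, 0, 73, 131, 5526] [ 60.9 -80.4 107. ]
blue [277.8, 196.5] [226, 146, 105, 103, 8475] [-43.9 -10.1 107. ]
red [77.8, 304.1] [27, 262, 117, 100, 6621] [-119.2   50.7  107. ]
```

move_arm(claw=[0.3,0.3,0.3,0.3,0.3,0.3,0.3], dp=[[0,0.035,-0.018],[0,0.035,-0.018],[0,0,0],[0,0,0],[0,0,0],[0,0,0],[0,0,0]], turn=[[0,0,0],[0,0,0],[0,0.0575,0.1075],[0,0.0575,0.1075],[0,0.0575,0.1075],[0,0.0575,0.1075],[0,0,0]])

```text
clock: 4.43
position: [0.5834, 0.0369, 0.084]
ee_rot: [0.964, -0.109, 0.027, -0.239]
ft_force: [0.7, 0.4, 0.0]
grip_width: 0.299
```

```bash
python3 look.py w6 -82 -9 .085 0 28
```

```text
t 4.4333 box now [-87.7 -26.1  84. ] F [0.69 0.43 0.01] w 0.299
turn deg [ 0.14 -0.15 -0.32] frac [ 0.003 -0.003 -0.007] | dp now-axes [-0.086 -0.027  0.008] | dp target-axes [-0.086 -0.027  0.009] mm 18.06483781755594
blue [381.5, 22.5] [357, 0, 46, 47, 1743] [ 35.3 -81.2 107. ]
blue [241.0, 167.7] [190, 119, 104, 98, 7991] [-44.1  -9.7 107. ]
red [87.7, 316.6] [45, 291, 95, 66, 2317] [-109.6   53.   107. ]
```

View pics/w6.png

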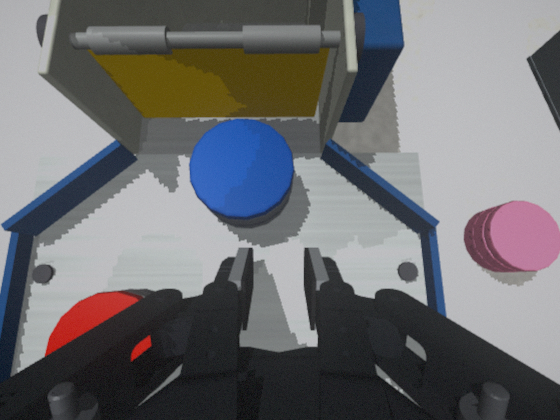

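The can is at pixel (241,168), box (-44,-10), inside the funnel. The mouth is centred near column 231. I'll shift about 15 mm left, which stays clear of red.

move_arm(claw=[0.3,0.3,0.3,0.3,0.3], dp=[[0,-0.025,0.009],[-0.03,0,0],[-0.03,0,0],[-0.022,0,0],[0,0,0]], turn=[[0,0,-0.007],[0,0,0],[0,0,0],[0,0,0],[0,0,0]])

```text
clock: 4.9
position: [0.5682, 0.0471, 0.0845]
ee_rot: [0.965, -0.103, 0.027, -0.239]
ft_force: [1.0, -0.4, -1.1]
grip_width: 0.298
```

```bash
python3 look.py w7 -50 -8 .085 0 28
```

```text
t 4.9 box now [-81.   -9.1  84.5] F [ 0.98 -0.41 -1.13] w 0.298
turn deg [0.12 0.04 0.34] frac [0.003 0.001 0.007] | dp now-axes [-0.005 -0.138  0.07 ] | dp target-axes [-0.005 -0.138  0.071] mm 31.02178289913183
blue [419.3, 26.0] [401, 0, 35, 59, 1369] [ 41.3 -82.5 107. ]
blue [278.3, 181.5] [227, 132, 104, 100, 8172] [-44.1  -9.5 107. ]
```

View pics/w7.png

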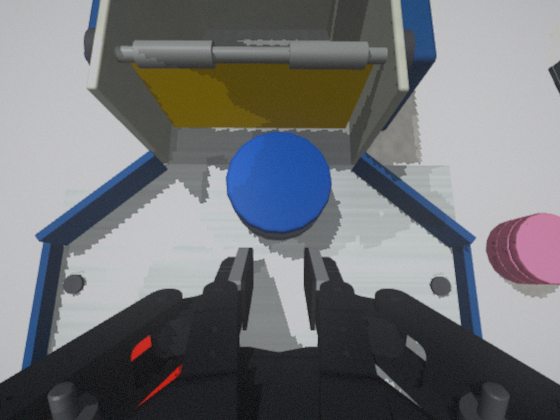

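move_arm(claw=[0.3,0.3,0.3,0.3,0.3,0.3,0.3,0.3], dp=[[0,-0.022,0.012],[0,-0.022,0.012],[-0.003,-0.022,0.012],[-0.003,-0.022,0.012],[-0.003,-0.022,0.012],[-0.003,-0.022,0.012],[-0.003,-0.022,0.012],[0,0,0]], turn=[[0,0,0],[0,0,0],[0,0,0],[0,0,0],[0,0,0],[0,0,0],[0,0,0],[0,0,0]])

```text
clock: 5.62
position: [0.5737, 0.0834, 0.0844]
ee_rot: [0.965, -0.103, 0.027, -0.24]
ft_force: [-0.1, -0.4, 0.5]
grip_width: 0.299
```

```bash
python3 look.py w8 -15 -6 .085 0 28
```

```text
t 5.6167 box now [-44.4  -6.5  84.4] F [-0.14 -0.36  0.51] w 0.299
turn deg [0.08 0.02 0.38] frac [0.002 0.001 0.008] | dp now-axes [-0.002 -0.131  0.066] | dp target-axes [-0.003 -0.131  0.066] mm 29.42391338425986
blue [426.9, 57.6] [409, 0, 38, 116, 2950] [ 58.9 -82.  107. ]
blue [278.5, 199.4] [226, 149, 106, 102, 8474] [-16.1  -7.  107. ]
blue [87.9, 270.7] [27, 221, 125, 99, 1059] [-48.5  75.1 107. ]
```

View pics/w8.png

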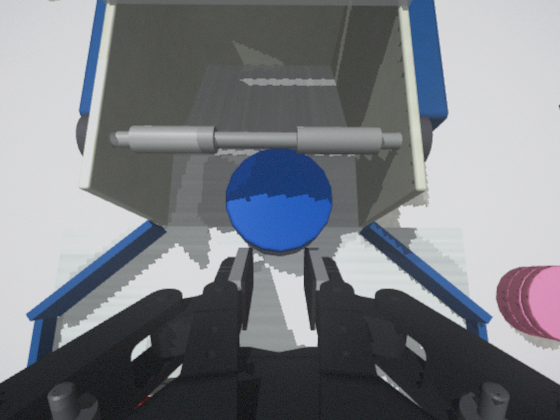

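The can, pixel (278,199), is at x=-16 and has swung the flap inward. I'll push on in straight.

move_arm(claw=[0.3,0.3,0.3,0.3,0.3,0.3,0.3], dp=[[-0.003,-0.022,0.011],[-0.003,-0.022,0.011],[-0.003,-0.022,0.011],[-0.003,-0.022,0.011],[0,-0.022,0.011],[0,0,0],[0,0,0]], turn=[[0,0,0],[0,0,0],[0,0,0],[0,0,0],[0,0,0],[0,0,0],[0,0,0]])

```text
clock: 6.25
position: [0.5766, 0.1069, 0.0849]
ee_rot: [0.965, -0.103, 0.027, -0.24]
ft_force: [-0.4, 0.3, 0.4]
grip_width: 0.299
```

```bash
python3 look.py w9 0 -4 .085 0 28
```

```text
t 6.25 box now [-20.8  -4.3  84.9] F [-0.43  0.27  0.42] w 0.299
turn deg [ 0.1  -0.01  0.35] frac [ 0.002 -0.     0.008] | dp now-axes [-0.001 -0.092  0.048] | dp target-axes [-0.002 -0.092  0.048] mm 20.822792156611264
blue [91.7, 94.2] [78, 10, 26, 144, 1322] [ 60.7  87.7 107. ]
blue [434.9, 86.4] [420, 12, 34, 142, 3058] [ 66.3 -82.5 107. ]
blue [278.2, 229.4] [231, 212, 94, 36, 2060] [ -6.2  -4.8 107. ]
```

View pics/w9.png

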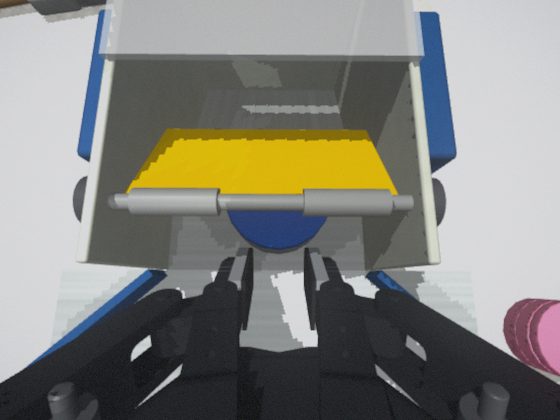

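The flap lies up over the can, at rows 130-195, and the can is at about x=+7. I'll push until it tips.

move_arm(claw=[0.3,0.3,0.3,0.3,0.3,0.3,0.3], dp=[[0,-0.018,0.009],[0,-0.018,0.009],[0,-0.018,0.009],[0,-0.018,0.009],[0,0,0],[0,0,0],[0,0,0]], turn=[[0,0,0],[0,0,0],[0,0,0],[0,0,0],[0,0,0],[0,0,0],[0,0,0]])

```text
clock: 6.88
position: [0.5779, 0.122, 0.0837]
ee_rot: [0.965, -0.104, 0.025, -0.239]
ft_force: [-7.7, -2.5, -1.2]
grip_width: 0.301
```

```bash
python3 look.py w10 0 -4 .085 0 28
```

```text
t 6.8833 box now [-5.8 -2.2 83.7] F [-7.73 -2.55 -1.21] w 0.301
turn deg [0.19 0.23 0.24] frac [0.004 0.005 0.005] | dp now-axes [ 0.009 -0.029  0.008] | dp target-axes [ 0.009 -0.029  0.008] mm 6.189100305813519
blue [90.6, 119.5] [77, 30, 27, 151, 1398] [ 61.6  87.8 107. ]
blue [444.7, 110.6] [430, 31, 34, 152, 2900] [ 67.1 -82.9 107. ]
blue [281.5, 106.7] [247, 97, 72, 23, 1194] [ 68.8  -4.  107. ]
```

View pics/w10.png

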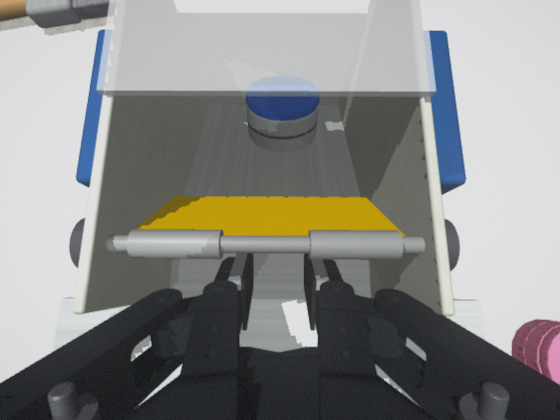

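The can is at the foot of the chute, pixel (282,107). There is a side force of about 8 N, probably a knuckle brushing the right cheek, so I'll draw back now.

move_arm(claw=[0.3,0.3,0.3,0.3,0.3,0.3,0.3,0.3], dp=[[-0.005,0.035,-0.018],[0,0.045,-0.024],[0,0.055,-0.029],[0,0.055,-0.029],[0,0,0],[0,0,0],[0,0,0],[0,0,0]], turn=[[0,0,0],[0,0,0],[0,0,0],[0,0,0],[0,0,0],[0,0,0],[0,0,0],[0,0,0]])

```text
clock: 7.6
position: [0.57, 0.081, 0.0853]
ee_rot: [0.965, -0.103, 0.027, -0.24]
ft_force: [0.2, 0.2, -0.8]
grip_width: 0.3
```

```bash
python3 look.py w11 -70 -4 .16 0 28; python3 - <<'E'
from h import *
im=cams.camera('side');cv2.imwrite('pics/s11.png',cv2.resize(im[160:300,180:350,::-1],None,fx=4,fy=4,interpolation=cv2.INTER_CUBIC))
E
```

```text
t 7.6 box now [-47.5  -3.5  85.3] F [ 0.21  0.22 -0.8 ] w 0.3
turn deg [ 0.09 -0.01  0.34] frac [ 0.002 -0.     0.008] | dp now-axes [ 0.003 -0.076 -0.383] | dp target-axes [ 0.003 -0.076 -0.383] mm 78.05310172358833
blue [100.8, 53.9] [87, 0, 29, 109, 1348] [ 57.3  87.3 107. ]
blue [432.1, 54.9] [415, 0, 36, 111, 2518] [ 58.  -82.3 107. ]
blue [281.7, 43.3] [247, 29, 68, 33, 1526] [ 64.4  -5.2 107. ]
blue [96.4, 264.2] [36, 215, 123, 98, 1011] [-48.7  75.4 107. ]
```

View pics/w11.png

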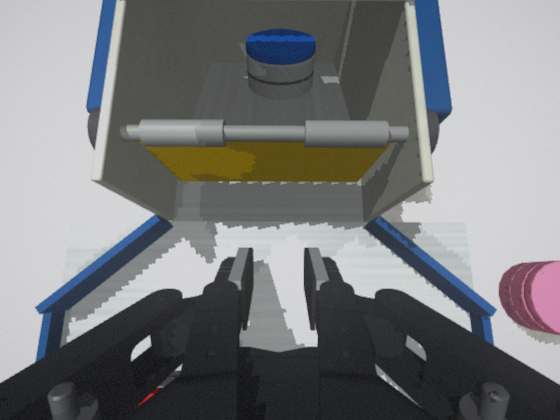

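View pics/s11.png

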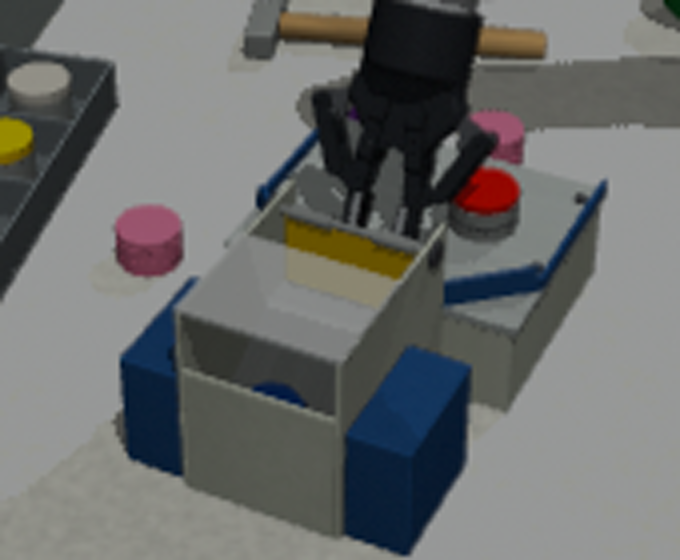

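move_arm(claw=[0.3,0.3,0.3,0.3,0.3,0.3,0.3], dp=[[0,-0.03,-0.07],[0,-0.04,-0.1],[0,-0.04,-0.1],[0,-0.04,-0.1],[0,0,0],[0,0,0],[0,0,0]], turn=[[0,0,0],[0,0,0],[0,0,0],[0,0,0],[0,0,0],[0,0,0],[0,0,0]])

```text
clock: 8.28
position: [0.5676, 0.0728, 0.1639]
ee_rot: [0.965, -0.103, 0.027, -0.239]
ft_force: [0.1, -0.4, -1.3]
grip_width: 0.297
```

```bash
python3 look.py w12 -70 -4 .16 0 28; python3 - <<'E'
from h import *
# can lid centre in bay, tilted 30deg: lid centre ~ 16mm along (sin30,cos30) from the centre
o=manip.get_obs();im=cams.camera('wrist');wi=cams.camera_info('wrist');P=wpose(o,wi)
for c,s in blob(im,(100,130,60),(125,255,255),500): print(c,s,tobox(cast(wi,P,c,.060)).round(1))
i=cams.camera_info('scene');im=cams.camera('scene')
print([ (c,tobox(cast(i,i['pose'],c,.107)).round(1)) for c,s in blob(im,(0,150,90),(8,255,255),60)])
E
```

```text
t 8.2833 box now [-56.   -2.9 163.9] F [ 0.09 -0.37 -1.27] w 0.297
turn deg [0.12 0.03 0.32] frac [0.003 0.001 0.007] | dp now-axes [ 0.005  0.071 -0.015] | dp target-axes [ 0.005  0.071 -0.016] mm 14.596898194261387
blue [166.1, 104.7] [148, 55, 35, 98, 2596] [ 68.5  84.2 107. ]
blue [377.6, 105.1] [360, 56, 36, 98, 2440] [ 69.3 -80.2 107. ]
[166.3, 105.0] [148, 54, 35, 100, 2723] [ 96.8 103.4  60. ]
[378.0, 105.2] [361, 55, 37, 100, 2982] [ 97.8 -97.   60. ]
[280.3, 105.2] [256, 99, 50, 16, 593] [97.3 -4.5 60. ]
[156.1, 263.8] [124, 226, 78, 83, 543] [-51.4  99.5  60. ]
[([245.4, 218.9], array([-127.2,   42.7,  107. ]))]
```

View pics/w12.png

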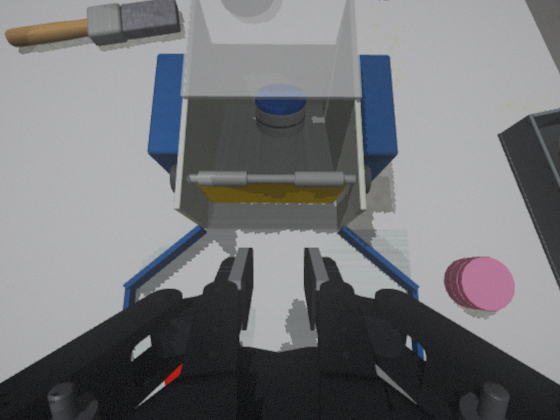

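The can is at the foot of the chute, lid at pixel (280,105). The flap hangs shut, its plate just below the axle at rows 185-203. Red is at its starting scene pixel and the fingers are clear.

```bash
python3 -c "
from workcell import manip
print(manip.hand_in())"
```

```text
the job is handed in; nothing more can be done
None
```

I pushed the blue-lidded can along the deck with the slightly open fingertips, first diagonally into the funnel, then straight through the flap. It tipped at the deck's end and slid down the chute. I drew the fingers back out, lifted them clear and handed the job in at about 8.5 s; no verdict was reported.

**Last checks:**
- **Can:** it rests at the foot of the chute, its lid at about x = 97, y = -5 mm in the box frame. Only part of the lid was visible under the hood, so that position is approximate.
- **Flap:** it looks shut in the wrist and side pictures. I judged this by eye and did not measure the angle.
- **Red can:** its scene pixel matches the start to within 0.2 px, (245.4, 218.9) against (245.4, 218.7).
- **Other objects:** the arm never worked near the bowl, hammer, tray, die or brush. I did not measure them again.
- **Robot:** the force reading was about 1 N (noise level), with the fingers about 90 mm above the deck.

**Brief contact:** at the deepest point of the push I read a sideways force of about 8 N, probably a gripper link brushing a cheek of the mouth. It vanished on withdrawal and was far below the 40 N limit.

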